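Break the vacuum on the filter station

ROBOT

A 6-joint arm with a two-finger parallel gripper is mounted at the origin on a cart in front of the work surface, level with it; the furniture and walls round the work are solid. World frame = base frame: x ahead of the robot, y to its left, z up, the work surface at z = 0. Lengths are in m, angles in rad, forces in N, time in s.
With the tool pointing down it reaches from about 0.325 to 0.9 m from the base axis. Payload 6.1 kg.
Tool frame: the origin (TCP) lies at the very end of the fingers, on their centre line; the grasp point (between the pads) lies 19 mm behind it (env.tcp_to_grasp is the z of the grasp point in the tool frame, in m); z points along the fingers, y is the line along which they close (so a half turn about z gives the same grasp; the last joint's range is limited). The gripper opens to 87 mm and grips with 3 to 60 N. Pads are 19 mm wide; open, the fingers measure 117 mm over their backs; the gripper's body (75 mm by 190 mm) begins 51 mm behind the grasp point.
Start: joints at [1.109, 0.22, 1.526, -0, 1.395, -0.126], TCP at [0.206, 0.59, 0.223] pointing down, gripper open.
Joint ranges: [-2.98, 2.98], [-0.91, 2.08], [0.09, 2.57], [-1.24, 4.39], [0.2, 2.65], [-2.68, 2.68]. Speed limits (rad/s): [2.57, 2.57, 3.01, 3.14, 3.14, 3.14].

INTERFACE

Orientations are given as a unit quaternion [x, y, z, w].
In Python, from station import env gives the robot as it stands.
- The arm moves only by the tool carry_out, never from a script. Its argument "motion" is a list that holds one entry, the list of rows, each a list of 5 numbers: the shift along the world's x, y, z in cm, then the turn about the world's z in degrees, then the finger opening in cm, from 0 to 8.7. In form: [[[x, y, z, yaw, fingers], ...]]. A call has exactly 8 rows; each row shifts and turns the commanded pose from where the row before left it; what a row does not reach is not made up. A row lasts 1/8 s, in which the tool goes at most 62.5 mm and 10.7 degrees, less where a joint would pass 70% of its speed; a pose out of reach is approached as far as the arm can. A call with a gripper value outside its range is refused whole. The fingers move at their own pace and stop on an object; "newtons" is the grip in N (left out, the last holds). Time passes only in rows, so rows that do not move let the fingers close, or fill a call up. It gives the time, the measured TCP pose, the force, the opening and the grip force at its end, in the units of the state.
- env.read_state(): the state, without advancing time (a new reading comes with each control period).
- env.read_camera(name): name is "scene" or "top" or "wrist"; returns a dict with "img" (420x560x3 uint8, blue, green, red), "z_map" (420x560 float32, m along the optical axis (not along the pixel's ray), 0 where there is no reading), "fov_y" (degrees; the focal length in pixels is half the picture's height over the tangent of half this angle, whatever the lens; pixels are square), "cx", "cy" (the principal point, pixels), "eye" and "orientation" of the camera in the world. Camera axes: x right, y down, z forward; pixel columns grow to the right and rows downward; lengths in m; the calibration is good to about 2 mm. A picture is of the moment at which its call begins.
- env.job_done(): hands the job in; it is judged then, once.
The state is a dict: "clock": time; "qpos": joint angles; "joint_velocities": joint speeds; "effort": joint torques, N m; "tool_pos": TCP position; "orientation": TCP orientation; "ft_force": force on the tool from outside, world axes, zero at the start; "ft_torque": the same for the moment, N m; "opening": opening from 0.0 (shut) to 1.0 (fully open); "gripper_force": force on a finger pad.
Only numpy, scipy, OpenCV 4.12 (cv2) and the standard library are available. Lean on these libraries where they do the work, as an engineer would, in place of code of your own. Each camera call takes 0.05 s, during which the arm holds its last target. There are 200 camera calls.

TASK

The filtration is finished: let air back into the filter station without letting it into the vacuum line. Swing the vacuum valve's lever (left) clockwise, seen from above, to its closed stop, then swing the vent valve's lever (right) clockwise to its open stop (the scalloped discs under the levers keep the vent locked until the vacuum valve is fully closed). Let go of both levers and leave the loose things round the station where they are.

Things in the scene. Friction and masses are not known exactly. Their poses are not given: they have to be found in the camera images.
- station: Fixed filter station: aluminium plate 210 x 250 x 8 mm, at its back a block with a steel funnel 107 mm high (all in front is under the levers, at most 50 mm high). Origin: underside of the plate, midway between the two valve spindles; x to the back (funnel), y left, z up; plate x -100 to +110, y -125 to +125 mm. Two ball valves side by side, pipes along x: left y +32 vacuum, right y -32 vent.
- vacuum_valve (a joint): Left lever, rad; its pipe bends down through a round flange in the plate. 0 = open, lever to the front (-x of the station) along its pipe; 1.571 = closed, lever to the left (+y), at a stop. Grows clockwise seen from above. Starts at 0 to 0.35. Friction 0.22 N m; stays where left; locked while the vent is open.
- vent_valve (a joint): Right lever, rad; its pipe ends in a finned grey silencer. 0 = closed, lever to the right (-y of the station); 1.571 = open, lever to the front (-x), at a stop. Grows clockwise seen from above. Friction 0.22 N m; stays where left. Locked by the scalloped steel discs (76 mm wide, 56 to 61 mm above the bench), but for 0.1 rad of play, until the vacuum lever is within 0.1 rad of its closed stop.
- vacuum_valve_grip (a point): Middle of the vacuum lever's black sleeve, moving with it: 66 mm from its spindle axis. The sleeve is 66 mm long (33 to 99 mm from the axis), 15 mm wide and 18 mm high (68 to 86 mm above the bench).
- vacuum_valve_spindle (a point): Point on the vacuum valve's vertical turning axis, at the middle height of the sleeves (77 mm above the bench).
- vent_valve_grip (a point): Middle of the vent lever's black sleeve, moving with it: same sizes as the other.
- vent_valve_spindle (a point): Point on the vent valve's vertical turning axis, 77 mm above the bench.
- cup_a: Loose clear sample cup, 35 mm wide and 55 mm high, standing on the plate's back left corner. Origin: centre of its underside, z up. Leave alone.
- beaker: Loose glass beaker, 52 mm wide and 69 mm high, on the bench to the right of the station. Origin: centre of its underside, z up. Leave alone.
- forceps: Loose steel forceps, 126 mm long, lying on the bench to the right of the station. Origin: its underside, near the middle. Leave alone.
- screwdriver: Loose red-handled screwdriver, 183 mm long, lying on the bench to the left of the station. Origin: its underside, near the middle. Leave alone.

How it is judged:
By the outcome, as a careful person would: the job done as asked, in the order asked, and still so for the second after the job is handed in, with the robot touching nothing.
It also fails if it takes over 53 s, if anything falls off the work surface, if the arm or the gripper's body presses on something with over 40 N, if the wrist force passes 120 N, or if a joint passes its speed limit or range.

## Working session

There is one attempt and no reset: what is moved stays moved. The work goes in short steps, Python scripts to look and compute and a tool call to move; the robot and the scene stay as the last step left them, time stands still between calls to the robot, and variables do not carry over. Pictures are saved under pics/ and viewed, at most 10 in all, crops included, and the job is handed in when it is done.

Besides the shell and the picture viewer there is one more tool, called after "Emit:" as name(argument=value, ...), one argument or row to a line, values as JSON. carry_out: Moves the arm, as the interface text tells. Its arguments: {"type":"object","properties":{"motion":{"type":"array","items":{"type":"array","items":{"type":"array","items":{"type":"number"}}}},"newtons":{"type":"number"}},"required":["motion"]}

```bash
mkdir -p pics; ls; cat > h.py <<'E'
import numpy as np, cv2
from scipy.spatial.transform import Rotation as R
from station import env
def cam(n):
    c=env.read_camera(n); c['f']=c['img'].shape[0]/2/np.tan(np.radians(c['fov_y'])/2)
    c['R']=R.from_quat(c['orientation']).as_matrix(); c['eye']=np.array(c['eye']); return c
def ray(c,u,v): return c['R']@np.array([(u-c['cx'])/c['f'],(v-c['cy'])/c['f'],1.])
def onplane(c,u,v,z):
    d=ray(c,u,v); return c['eye']+d*(z-c['eye'][2])/d[2]
def pts(c):
    v,u=np.mgrid[:420,:560]; z=c['z_map']
    p=np.stack([(u-c['cx'])/c['f']*z,(v-c['cy'])/c['f']*z,z],-1)
    return p@c['R'].T+c['eye']
E
python3 - <<'E'
from h import *
for n in ['top','scene']:
    c=cam(n); cv2.imwrite(f'pics/{n}0.png',c['img']); print(n,c['eye'],c['R'].round(3).tolist(),c['f'])
    np.savez(f'{n}0.npz',P=pts(c),img=c['img'])
s=env.read_state(); print(s['clock'],s['tool_pos'],s['orientation'],s['opening'])
E
```

```text
pics
top [ 0.41883623 -0.10539503  0.92853446] [[0.025, -0.992, 0.125], [-1.0, -0.025, 0.004], [-0.001, -0.125, -0.992]] 425.13737900283286
scene [ 0.13743404 -0.6324628   0.56088094] [[0.821, -0.322, 0.472], [-0.571, -0.469, 0.674], [0.004, -0.823, -0.568]] 438.9351262372548
0.1 [0.2057146  0.58958871 0.22153753] [ 1.67103381e-01  9.85938990e-01 -8.39995469e-04 -2.48493738e-04] 0.9980633150441097
```

View pics/top0.png

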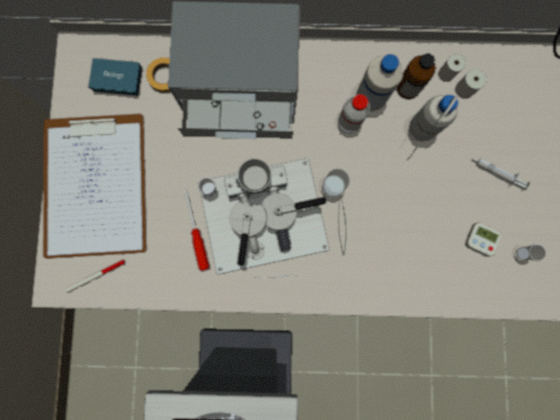

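View pics/scene0.png

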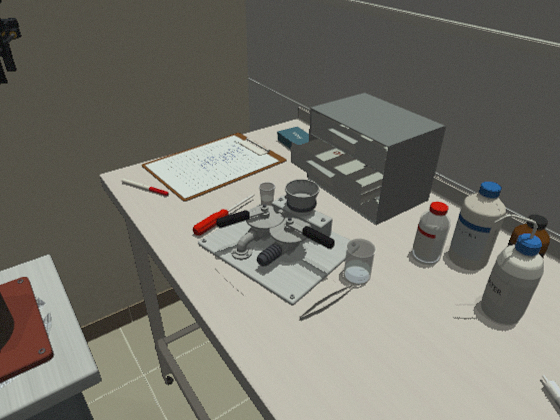

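The top view shows the vacuum sleeve at about (243,249), with its spindle at (248,217). The vent sleeve is at about (309,204), with its spindle at (279,211). The beaker is at (334,187), the screwdriver at (200,245) and the cup at (208,188). The scene view matches this.

```bash
python3 - <<'E'
from h import *
c=cam('top'); P=pts(c); img=c['img']
def m(u,v): print((u,v),P[v,u].round(4))
blk=((img.max(-1)<60)&(P[...,2]>.062)&(P[...,2]<.1)).astype(np.uint8)
blk[:170]=0; blk[290:]=0
n,l,st,ce=cv2.connectedComponentsWithStats(blk)
for i in range(1,n):
    if st[i,4]<40: continue
    vs,us=np.where(l==i)
    q=np.array([onplane(c,u,v,.084) for u,v in zip(us,vs)])[:,:2]
    r=cv2.minAreaRect((q*1000).astype(np.float32)); 
    w,V=np.linalg.eigh(np.cov(q.T)); print(ce[i],st[i,4],'rect mm',np.round(r,1) if 0 else r,'axis',V[:,1],'mean',q.mean(0),'zmed',np.median(P[l==i][:,2]))
# plate corners at z=8mm: screws
pl=((abs(P[...,2]-.008)<.004)&(img.min(-1)>100)).astype(np.uint8)
for name,(u,v) in dict(cLb=(195,198),plTL=(201,185),plTR=(311,160),plBR=(328,250),plBL=(217,272)).items(): print(name,onplane(c,u,v,.008).round(4))
for name,(u,v) in dict(sv=(248,217),sn=(279,211)).items(): print(name,onplane(c,u,v,.08).round(4),P[v,u])
print('beaker',onplane(c,334,187,.06),'screwdr',onplane(c,200,250,.02), 'cup',onplane(c,208,187,.06),'funnel',onplane(c,255,175,.107))
cr=cv2.resize(img[140:290,180:360],None,fx=4,fy=4,interpolation=cv2.INTER_CUBIC)
cv2.imwrite('pics/crop1.png',cr)
E
```

```text
[309.98941799 203.17989418] 189 rect mm ((545.7338256835938, -174.22607421875), (13.931026458740234, 62.498207092285156), 13.815497398376465) axis [-0.24885453  0.96854087] mean [ 0.54633554 -0.17347573] zmed 0.08465621026136239
[242.72222222 248.90909091] 198 rect mm ((450.52325439453125, -42.12514877319336), (14.296187400817871, 61.86021041870117), 85.42527770996094) axis [-0.99512444  0.09862728] mean [ 0.45147132 -0.0416068 ] zmed 0.08493134368218774
cLb [0.563  0.0726 0.008 ]
plTL [0.5922 0.0608 0.008 ]
plTR [ 0.6546 -0.1804  0.008 ]
plBR [ 0.4566 -0.2199  0.008 ]
plBL [0.4036 0.0176 0.008 ]
sv [ 0.5157 -0.0497  0.08  ] [ 0.5148094  -0.05023286  0.08817406]
sn [ 0.5295 -0.1117  0.08  ] [ 0.5288801  -0.11164032  0.08445584]
beaker [ 0.58513398 -0.22470045  0.06      ] screwdr [0.44928471 0.05415344 0.02      ] cup [0.57857933 0.03666957 0.06      ] funnel [ 0.59624609 -0.06251055  0.107     ]
```

View pics/crop1.png

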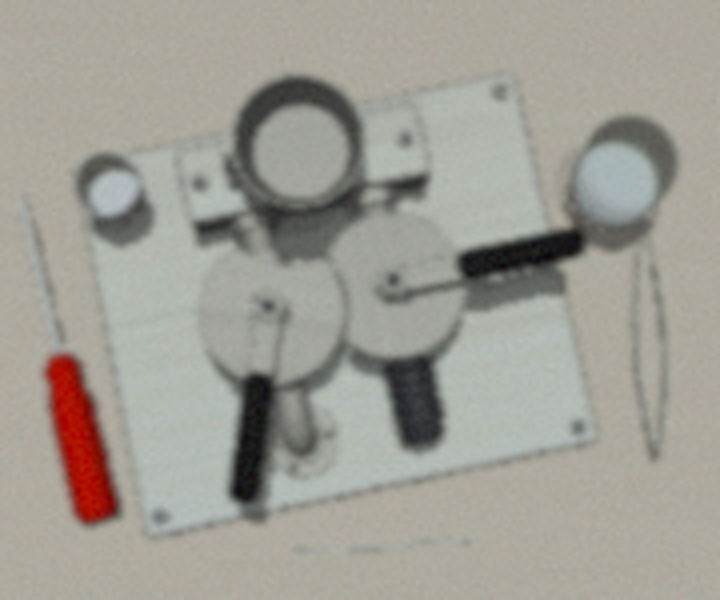

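The black sleeves lie at height 0.085 and the spindles are 63 mm apart, which matches the given 64 mm. The station is yawed about +13°, and the vacuum lever stands at about 0.33 rad. I'll approach now.

Emit:
carry_out(
  motion=[
    [[3,-5,0,2,5],[3,-5,0,2,5],[3,-5,0,2,5],[3,-5,0,2,5],[3,-5,0,2,5],[3,-5,0,2,5],[3,-5,0,1,5],[3,-5,0,0.5,5]],
  ],
  newtons=20,
)

```text
clock: 1.15
tool_pos: [0.4465, 0.1884, 0.2225]
orientation: [0.05, 0.999, 0.0, 0.0]
ft_force: [0.8, 0.2, -0.3]
opening: 0.576
gripper_force: 0.0
```

Emit:
carry_out(
  motion=[
    [[0,-5,0,0,5],[0,-5,0,0,5],[0,-5,0,0,5],[0,-5,0,0,5],[0.5,-3,0,0,5],[0,0,-4,0,5],[0,0,0,0,5],[0,0,0,0,5]],
  ],
)

```text
clock: 2.15
tool_pos: [0.4511, -0.0397, 0.1833]
orientation: [0.05, 0.999, 0.0, 0.0]
ft_force: [0.4, -0.1, 0.5]
opening: 0.579
gripper_force: 0.0
```

```bash
python3 - <<'E'
from h import *
c=cam('wrist'); P=pts(c); img=c['img']; cv2.imwrite('pics/w1.png',img)
s=env.read_state(); print(s['clock'],s['tool_pos'],R.from_quat(s['orientation']).as_matrix()[:,1],s['ft_force'],s['opening'])
blk=((img.max(-1)<60)&(P[...,2]>.066)&(P[...,2]<.095)).astype(np.uint8)
n,l,st,ce=cv2.connectedComponentsWithStats(blk)
for i in range(1,n):
    if st[i,4]<200: continue
    vs,us=np.where(l==i); q=P[l==i][:,:2]
    print(ce[i],st[i],'rect',cv2.minAreaRect((q*1000).astype(np.float32)),'z',np.median(P[l==i][:,2]))
T=np.load('top0.npz')['P']; k=(T[...,2]>.1)&(T[...,1]>-.3)&(T[...,1]<.1)&(T[...,0]>.62)&(T[...,0]<.9); print('cabinet min x',np.sort(T[k][:,0])[:20:5])
E
```

```text
2.2 [ 0.45163559 -0.03972382  0.18389084] [ 9.92730677e-02  9.95060199e-01 -2.43012562e-04] [-0.00888708 -0.21570981 -0.47599677] 0.5774859654255712
[280.13650794 209.05079365] [ 271  172   19   75 1260] rect ((450.95709228515625, -40.05461883544922), (15.469415664672852, 63.72894287109375), 84.83941650390625) z 0.08436087501774028
[276.49728556 332.35070575] [246 320  64  24 921] rect ((578.8294067382812, -55.34040069580078), (62.99211502075195, 24.184247970581055), 84.0780029296875) z 0.07368514553113348
cabinet min x [0.62023647 0.62248362 0.62403812 0.62557608]
```

View pics/w1.png

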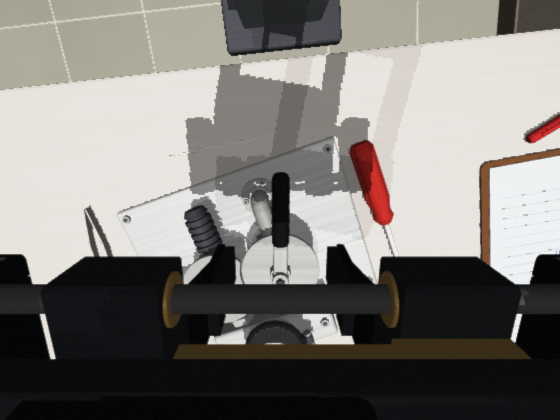

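The wrist view shows the vacuum sleeve at (280,209), centred between the fingers and aligned with them. It measures (0.451, -0.040, top 0.085), matching the top view. Next I descend and grip.

Emit:
carry_out(
  motion=[
    [[0,0,-3.5,0,5],[0,0,-3.5,0,5],[0,0,-3,0,5],[0,0,-2.3,0,5],[0,0,0,0,1],[0,0,0,0,1],[0,0,0,0,1],[0,0,0,0,1]],
  ],
  newtons=25,
)

```text
clock: 3.2
tool_pos: [0.4518, -0.0401, 0.0606]
orientation: [0.05, 0.999, -0.0, 0.001]
ft_force: [0.1, 0.0, 0.3]
opening: 0.205
gripper_force: 0.0
```

Emit:
carry_out(
  motion=[
    [[0,0,0,0,1],[0,0,0,0,1],[0,0,0,0,1],[0,0,0,0,1],[0.18,1.02,0,-9,1],[0.33,0.98,0,-9,1],[0.49,0.92,0,-9,1],[0.62,0.82,0,-9,1]],
  ],
)

```text
clock: 4.2
tool_pos: [0.468, -0.0025, 0.0603]
orientation: [0.358, 0.934, -0.0, 0.001]
ft_force: [0.3, -2.3, 3.9]
opening: 0.169
gripper_force: 25.1
```

Emit:
carry_out(
  motion=[
    [[0.74,0.73,0,-9,1],[0.85,0.59,0,-9,1],[0.93,0.46,0,-9,1],[0.99,0.3,0,-9,1],[0,0,0,0,1],[0,0,0,0,1],[0,0,0,0,1],[0,0,0,0,1]],
  ],
)

```text
clock: 5.2
tool_pos: [0.5023, 0.0179, 0.0602]
orientation: [0.627, 0.779, -0.0, 0.0]
ft_force: [-3.0, -0.4, 7.8]
opening: 0.171
gripper_force: 25.0
```

Emit:
carry_out(
  motion=[
    [[0.2,0.04,0,-1.5,1],[0.2,0.04,0,-1.5,1],[0,0,0,0,1],[0,0,0,0,1],[0,0,0,0,1],[0,0,0,0,1],[0,0,0,0,1],[0,0,0,0,1]],
  ],
)

```text
clock: 6.2
tool_pos: [0.5025, 0.0178, 0.0599]
orientation: [0.647, 0.763, -0.004, -0.003]
ft_force: [-17.4, -5.2, 20.1]
opening: 0.177
gripper_force: 25.5
```

It's at the stop: the force rose to 17 N without motion. Now I release, lift and look.

Emit:
carry_out(
  motion=[
    [[-0.2,0,0,0,1],[0,0,0,0,3.5],[0,0,0,0,3.5],[0,0,0,0,3.5],[0,0,2,0,3.5],[0,0,4,0,3.5],[0,0,4,0,3.5],[0,0,2,0,3.5]],
  ],
)

```text
clock: 7.2
tool_pos: [0.5055, 0.0191, 0.1821]
orientation: [0.648, 0.762, 0.001, 0.001]
ft_force: [1.0, -0.4, 0.3]
opening: 0.4
gripper_force: 0.0
```

Emit:
carry_out(
  motion=[
    [[0.7,-3.8,0,1,5],[0.7,-3.8,0,1,5],[0.7,-3.8,0,1,5],[0.7,-3.8,0,1,5],[0.8,-3.8,0,0,5],[0,0,0,0,5],[0,0,0,0,5],[0,0,0,0,5]],
  ],
)

```text
clock: 8.2
tool_pos: [0.5401, -0.1698, 0.1794]
orientation: [0.62, 0.784, 0.0, -0.0]
ft_force: [0.2, 0.8, -0.1]
opening: 0.576
gripper_force: 0.0
```

```bash
python3 - <<'E'
from h import *
s=env.read_state(); print(s['clock'],s['tool_pos'],R.from_quat(s['orientation']).as_matrix()[:,1],s['ft_force'],s['opening'])
for nm in ['wrist','top']:
  c=cam(nm); P=pts(c); img=c['img']; cv2.imwrite(f'pics/{nm}2.png',img)
  blk=((img.max(-1)<60)&(P[...,2]>.066)&(P[...,2]<.095)).astype(np.uint8)
  n,l,st,ce=cv2.connectedComponentsWithStats(blk)
  for i in range(1,n):
    if st[i,4]<60: continue
    q=P[l==i][:,:2]
    print(nm,ce[i],st[i,4],'rect',cv2.minAreaRect((q*1000).astype(np.float32)),'z',np.median(P[l==i][:,2]))
E
```

```text
8.2 [ 0.54012366 -0.16975111  0.17937294] [ 9.73059299e-01  2.30554891e-01 -2.05623623e-04] [ 0.16332862  0.80817572 -0.06491384] 0.576318959456275
wrist [534.52469136   7.5308642 ] 162 rect ((685.3038940429688, 22.734907150268555), (13.383047103881836, 2.042025566101074), 88.92877960205078) z 0.07256319659714444
wrist [349.82352941 101.28921569] 204 rect ((575.131591796875, -71.22189331054688), (10.044719696044922, 44.57278060913086), 25.583755493164062) z 0.07198267597052996
wrist [288.97231013 214.79588608] 1264 rect ((548.3287963867188, -172.39730834960938), (15.290897369384766, 64.63449096679688), 13.338882446289062) z 0.08433650147202229
wrist [522.59119497 229.26415094] 159 rect ((747.744140625, -136.35348510742188), (17.069351196289062, 3.222482442855835), 9.132954597473145) z 0.08279061476421362
top [412.86781609  80.53448276] 174 rect ((812.8600463867188, -385.26690673828125), (48.780921936035156, 15.972063064575195), 55.96498107910156) z 0.08227177709709321
top [209.58252427 224.40776699] 103 rect ((498.53814697265625, 24.70081901550293), (10.147075653076172, 41.73102569580078), 12.784533500671387) z 0.08535344683330914
```

View pics/wrist2.png

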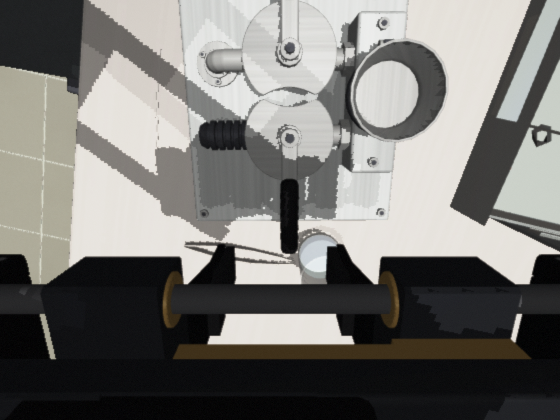

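The wrist view shows the vent sleeve at (290,215), with the beaker at (318,255) beyond its tip and the cabinet at right. The vacuum lever is closed, since its sleeve axis reads 12.8° against the station's 13°. I'll check the cabinet clearance before descending.

```bash
python3 - <<'E'
from h import *
P=np.load('top0.npz')['P']
for v in range(128,146,3): print(v,[tuple(P[v,u].round(3)) for u in (200,270,288)])
E
```

```text
128 [(np.float64(0.685), np.float64(0.048), np.float64(0.119)), (np.float64(0.706), np.float64(-0.089), np.float64(0.066)), (np.float64(0.707), np.float64(-0.126), np.float64(0.066))]
131 [(np.float64(0.685), np.float64(0.051), np.float64(0.102)), (np.float64(0.684), np.float64(-0.09), np.float64(0.115)), (np.float64(0.685), np.float64(-0.125), np.float64(0.114))]
134 [(np.float64(0.686), np.float64(0.055), np.float64(0.079)), (np.float64(0.685), np.float64(-0.09), np.float64(0.093)), (np.float64(0.685), np.float64(-0.126), np.float64(0.095))]
137 [(np.float64(0.705), np.float64(0.07), np.float64(-0.003)), (np.float64(0.685), np.float64(-0.089), np.float64(0.071)), (np.float64(0.686), np.float64(-0.127), np.float64(0.072))]
140 [(np.float64(0.697), np.float64(0.069), np.float64(-0.0)), (np.float64(0.701), np.float64(-0.088), np.float64(-0.001)), (np.float64(0.702), np.float64(-0.129), np.float64(-0.002))]
143 [(np.float64(0.689), np.float64(0.069), np.float64(0.001)), (np.float64(0.693), np.float64(-0.088), np.float64(0.001)), (np.float64(0.695), np.float64(-0.129), np.float64(-0.0))]
```

Emit:
carry_out(
  motion=[
    [[0.67,0.34,0,0,4],[0,0,-3.5,0,4],[0,0,-3.5,0,4],[0,0,-3,0,4],[0,0,-1.9,0,4],[0,0,0,0,1],[0,0,0,0,1],[0,0,0,0,1]],
  ],
)

```text
clock: 9.3
tool_pos: [0.5481, -0.168, 0.0622]
orientation: [0.621, 0.784, 0.0, 0.001]
ft_force: [0.8, -1.2, 0.3]
opening: 0.205
gripper_force: 0.0
```

Emit:
carry_out(
  motion=[
    [[0,0,0,0,1],[0,0,0,0,1],[0,0,0,0,1],[0,0,0,0,1],[0,0,0,0,1],[0,0,0,0,1],[0,0,0,0,1],[0,0,0,0,1]],
  ],
)

```text
clock: 10.3
tool_pos: [0.5475, -0.1682, 0.062]
orientation: [0.621, 0.784, -0.0, 0.001]
ft_force: [-3.0, -1.2, 6.1]
opening: 0.166
gripper_force: 25.0
```

Emit:
carry_out(
  motion=[
    [[-0.96,-0.15,0,-9,1],[-0.98,0,0,-9,1],[-0.96,0.15,0,-9,1],[-0.92,0.31,0,-9,1],[-0.87,0.44,0,-9,1],[-0.78,0.57,0,-9,1],[0,0,0,0,1],[0,0,0,0,1]],
  ],
)

```text
clock: 11.3
tool_pos: [0.4932, -0.1551, 0.062]
orientation: [0.909, 0.417, 0.001, 0.001]
ft_force: [-2.3, -1.2, 8.0]
opening: 0.171
gripper_force: 25.0
```

Emit:
carry_out(
  motion=[
    [[-0.69,0.69,0,-9,1],[-0.57,0.79,0,-9,1],[-0.44,0.87,0,-9,1],[-0.3,0.92,0,-9,1],[-0.05,0.2,0,-1.5,1],[-0.05,0.2,0,-1.5,1],[0,0,0,0,1],[0,0,0,0,1]],
  ],
)

```text
clock: 12.3
tool_pos: [0.4742, -0.123, 0.0621]
orientation: [0.996, 0.091, 0.003, 0.005]
ft_force: [4.9, -20.6, -5.7]
opening: 0.177
gripper_force: 25.6
```

The force rose to 20 N at about 194°, so the vent lever is at its open stop. Release, lift and look.

Emit:
carry_out(
  motion=[
    [[0,-0.2,0,0,1],[0,0,0,0,3.5],[0,0,0,0,3.5],[0,0,0,0,3.5],[0,0,2,0,3.5],[0,0,4,0,3.5],[0,0,4,0,3.5],[0,0,4,0,3.5]],
  ],
)

```text
clock: 13.3
tool_pos: [0.4708, -0.1191, 0.2014]
orientation: [0.996, 0.09, -0.0, -0.0]
ft_force: [1.1, -0.3, -0.2]
opening: 0.403
gripper_force: 0.0
```

Emit:
carry_out(
  motion=[
    [[-2,-5,1,0,3.5],[-2,-5,1,0,3.5],[-1,-5,0,0,3.5],[0,-5,0,0,3.5],[0,-5,0,0,3.5],[0,-4,0,0,3.5],[0,0,0,0,3.5],[0,0,0,0,3.5]],
  ],
)

```text
clock: 14.3
tool_pos: [0.4211, -0.4086, 0.2198]
orientation: [0.996, 0.089, -0.0, -0.001]
ft_force: [0.1, 0.7, 0.1]
opening: 0.403
gripper_force: 0.0
```

```bash
python3 - <<'E'
from h import *
s=env.read_state(); print(s['clock'],s['tool_pos'],s['ft_force'])
c=cam('top'); P=pts(c); img=c['img']
cv2.imwrite('pics/top3.png',cv2.resize(img[140:290,180:360],None,fx=4,fy=4,interpolation=cv2.INTER_CUBIC))
blk=((img.max(-1)<60)&(P[...,2]>.066)&(P[...,2]<.095)).astype(np.uint8)
n,l,st,ce=cv2.connectedComponentsWithStats(blk)
for i in range(1,n):
    if st[i,4]>60: print(ce[i],st[i,4],cv2.minAreaRect((P[l==i][:,:2]*1000).astype(np.float32)))
E
```

```text
14.3 [ 0.42109239 -0.40858887  0.2198227 ] [0.06820807 0.72327347 0.08675207]
[412.76595745  80.78723404] 188 ((813.218505859375, -385.58001708984375), (50.840179443359375, 18.36174964904785), 54.0615234375)
[374.84962406  93.54887218] 133 ((784.8588256835938, -302.81427001953125), (60.78754425048828, 17.783506393432617), 61.0019645690918)
[196.6626506  133.09638554] 83 ((684.9286499023438, 58.099525451660156), (63.299652099609375, 2.463016986846924), 89.10668182373047)
[273.96103896 134.8961039 ] 77 ((684.957763671875, -96.66224670410156), (1.8553876876831055, 67.91919708251953), 0.2798958420753479)
[214.6424581  223.36312849] 179 ((500.6634826660156, 16.149656295776367), (12.693208694458008, 59.612892150878906), 13.046072006225586)
[284.74761905 241.20952381] 210 ((467.58563232421875, -125.35952758789062), (60.941490173339844, 14.415687561035156), 13.193593978881836)
```

View pics/top3.png

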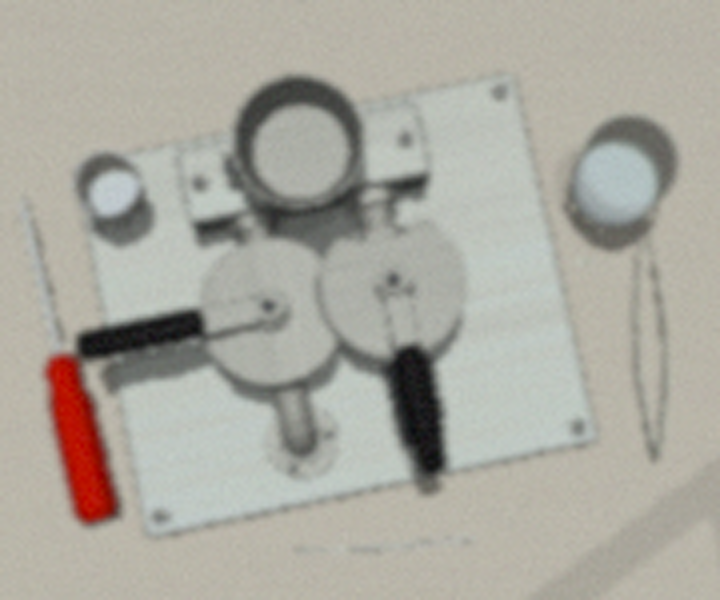

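The vacuum sleeve at crop (140,333) now points left at 13.0°, and the vent sleeve at (417,410) points to the front at 13.2°. Both agree with the station's yaw of about 13°. The loose things haven't moved and the arm is clear.

```bash
python3 -c "
from station import env
print(env.job_done())"
```

```text
the job is handed in; nothing more can be done
None
```

I closed the vacuum valve to its stop, then opened the vent valve to its stop, released both levers, left the loose things where they were, and handed the job in at about 14 s on the robot's clock.

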